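# Correct the flip tags on the thread stock rack

### The job

Check the thread rack: with a light push of a fingertip, tip over every wrong flip tag so that only the tags in front of full bins (four spools) show their green faces up, and the tags in front of the other bins show red. Each leaf must lie fully over against its rest. Don't pinch the tags or push hard on them, and leave the spools and the other things on the bench where they are.

Things in the scene. Friction and masses are not known exactly. Their poses are not given: they have to be found in the camera images.
- rack: Stock rack fixed to the bench, 478 mm wide, 196 deep, base 9 mm plywood. Origin: centre of its underside; x from the tags to the bins (away from the robot), y left along the four bays (116 mm apart), z up. Dividers and rails reach 46 mm up, spools in the bins 61 mm. A grey steel tag board along the front rises 20 degrees towards the bins; one flip tag stands on it before each bin.
- bin_a: Blue open bin, 98 x 100 x 40 mm, fixed in a bay of the rack (which one varies); holds four tan thread spools: FULL. Origin: centre of its underside; axes as the rack's. Its tag is the one straight in front of it, 94 mm from its origin horizontally (the next tags: 149 mm).
- bin_b: Blue open bin, 98 x 100 x 40 mm, fixed in a bay of the rack (which one varies); holds four off-white thread spools: FULL. Origin: centre of its underside; axes as the rack's. Its tag is the one straight in front of it, 94 mm from its origin horizontally (the next tags: 149 mm).
- bin_c: Blue open bin, 98 x 100 x 40 mm, fixed in a bay of the rack (which one varies); holds a single dark red thread spool: NOT full. Origin: centre of its underside; axes as the rack's. Its tag is the one straight in front of it, 94 mm from its origin horizontally (the next tags: 149 mm).
- bin_d: Blue open bin, 98 x 100 x 40 mm, fixed in a bay of the rack (which one varies); holds nothing: NOT full. Origin: centre of its underside; axes as the rack's. Its tag is the one straight in front of it, 94 mm from its origin horizontally (the next tags: 149 mm).
- tag_a: Flip tag a (bay varies): low steel V saddle fixed to the sloped board, with a hinged leaf. Origin: on the board under the middle of the pin; axes as the rack's. The pin runs front to back up the 20 degree slope, 6 mm off the board. The V's arms, on which the leaf rests, are 36 mm long along the pin and end 16 mm left and right of it, 19 mm off the board.
- tag_b: Flip tag b (bay varies): low steel V saddle fixed to the sloped board, with a hinged leaf. Origin: on the board under the middle of the pin; axes as the rack's. The pin runs front to back up the 20 degree slope, 6 mm off the board. The V's arms, on which the leaf rests, are 36 mm long along the pin and end 16 mm left and right of it, 19 mm off the board.
- tag_c: Flip tag c (bay varies): low steel V saddle fixed to the sloped board, with a hinged leaf. Origin: on the board under the middle of the pin; axes as the rack's. The pin runs front to back up the 20 degree slope, 6 mm off the board. The V's arms, on which the leaf rests, are 36 mm long along the pin and end 16 mm left and right of it, 19 mm off the board.
- tag_d: Flip tag d (bay varies): low steel V saddle fixed to the sloped board, with a hinged leaf. Origin: on the board under the middle of the pin; axes as the rack's. The pin runs front to back up the 20 degree slope, 6 mm off the board. The V's arms, on which the leaf rests, are 36 mm long along the pin and end 16 mm left and right of it, 19 mm off the board.
- tag_a_leaf (a joint): Tag a's leaf: 0 upright, +0.75 (stop) leans left (+y), GREEN face up; -0.75 leans right, RED up. 40 mm wide along the pin, 3 thick, 40 g; slippery white bead (6.4 mm) on the free edge 48 mm from the pin: at rest 33 mm beside the pin and 39 above the tag's origin, upright 51 above. Swings freely: pushed past upright (under 1 N at the bead) it falls to the other stop, else back. Beads never within 50 mm.
- tag_b_leaf (a joint): Tag b's leaf: 0 upright, +0.75 (stop) leans left (+y), GREEN face up; -0.75 leans right, RED up. 40 mm wide along the pin, 3 thick, 40 g; slippery white bead (6.4 mm) on the free edge 48 mm from the pin: at rest 33 mm beside the pin and 39 above the tag's origin, upright 51 above. Swings freely: pushed past upright (under 1 N at the bead) it falls to the other stop, else back. Beads never within 50 mm.
- tag_c_leaf (a joint): Tag c's leaf: 0 upright, +0.75 (stop) leans left (+y), GREEN face up; -0.75 leans right, RED up. 40 mm wide along the pin, 3 thick, 40 g; slippery white bead (6.4 mm) on the free edge 48 mm from the pin: at rest 33 mm beside the pin and 39 above the tag's origin, upright 51 above. Swings freely: pushed past upright (under 1 N at the bead) it falls to the other stop, else back. Beads never within 50 mm.
- tag_d_leaf (a joint): Tag d's leaf: 0 upright, +0.75 (stop) leans left (+y), GREEN face up; -0.75 leans right, RED up. 40 mm wide along the pin, 3 thick, 40 g; slippery white bead (6.4 mm) on the free edge 48 mm from the pin: at rest 33 mm beside the pin and 39 above the tag's origin, upright 51 above. Swings freely: pushed past upright (under 1 N at the bead) it falls to the other stop, else back. Beads never within 50 mm.
- spool_a1: Loose tan thread spool, 38 mm across, 49 mm tall, standing in bin_a; origin: centre of its underside. To be left alone.
- spool_a2: Loose tan thread spool, 38 mm across, 49 mm tall, standing in bin_a; origin: centre of its underside. To be left alone.
- spool_a3: Loose tan thread spool, 38 mm across, 49 mm tall, standing in bin_a; origin: centre of its underside. To be left alone.
- spool_a4: Loose tan thread spool, 38 mm across, 49 mm tall, standing in bin_a; origin: centre of its underside. To be left alone.
- spool_b1: Loose off-white thread spool, 38 mm across, 49 mm tall, standing in bin_b; origin: centre of its underside. To be left alone.
- spool_b2: Loose off-white thread spool, 38 mm across, 49 mm tall, standing in bin_b; origin: centre of its underside. To be left alone.
- spool_b3: Loose off-white thread spool, 38 mm across, 49 mm tall, standing in bin_b; origin: centre of its underside. To be left alone.
- spool_b4: Loose off-white thread spool, 38 mm across, 49 mm tall, standing in bin_b; origin: centre of its underside. To be left alone.
- spool_c1: Loose dark red thread spool, 38 mm across, 49 mm tall, standing in bin_c; origin: centre of its underside. To be left alone.
- wax_center (a point): Centre of a loose off-white block of thread wax, 34 x 62 x 24 mm, on the bench left of the rack. Bystander.
- marker_center (a point): Centre of a loose pink felt marker, 15 x 130 x 16 mm, on the bench right of the rack. Bystander.

How it is judged (in metres and radians):
At the end, for the whole second after the job is handed in: The leaf of each tag that stands in front of a bin with four spools leans left (joint above 0.67 rad, green up) and the leaf of each of the other two leans right (joint below -0.67 rad, red up) ((((horizontal distance between tag_a and bin_a below 0.12 m or horizontal distance between tag_a and bin_b below 0.12 m) and value of joint tag_a_leaf above 0.67 rad) or ((horizontal distance between tag_a and bin_c below 0.12 m or horizontal distance between tag_a and bin_d below 0.12 m) and value of joint tag_a_leaf below -0.67 rad)) and (((horizontal distance between tag_b and bin_a below 0.12 m or horizontal distance between tag_b and bin_b below 0.12 m) and value of joint tag_b_leaf above 0.67 rad) or ((horizontal distance between tag_b and bin_c below 0.12 m or horizontal distance between tag_b and bin_d below 0.12 m) and value of joint tag_b_leaf below -0.67 rad)) and (((horizontal distance between tag_c and bin_a below 0.12 m or horizontal distance between tag_c and bin_b below 0.12 m) and value of joint tag_c_leaf above 0.67 rad) or ((horizontal distance between tag_c and bin_c below 0.12 m or horizontal distance between tag_c and bin_d below 0.12 m) and value of joint tag_c_leaf below -0.67 rad)) and (((horizontal distance between tag_d and bin_a below 0.12 m or horizontal distance between tag_d and bin_b below 0.12 m) and value of joint tag_d_leaf above 0.67 rad) or ((horizontal distance between tag_d and bin_c below 0.12 m or horizontal distance between tag_d and bin_d below 0.12 m) and value of joint tag_d_leaf below -0.67 rad))); the robot touches nothing.
It fails at once if a thread spool was taken out, lifted or knocked over (moved more than 20 mm) (distance of any of spool_a1, spool_a2, spool_a3, spool_a4, spool_b1, spool_b2, spool_b3, spool_b4, spool_c1 from where it was at the start of the episode above 0.02 m).
It fails at once if the wax block or the marker was moved more than 20 mm (distance of any of wax_center, marker_center from where it was at the start of the episode above 0.02 m).
It fails at once if a tag was pinched or pushed hard (more than 15 N from the fingers) (contact force between the fingers and tag_a above 15 N or contact force between the fingers and tag_b above 15 N or contact force between the fingers and tag_c above 15 N or contact force between the fingers and tag_d above 15 N).
It also fails if it takes over 51 s, if anything falls off the work surface, if the arm or the gripper's body presses on something with over 40 N, if the wrist force passes 120 N, or if a joint passes its speed limit or range.

### The arm

A 6-joint arm with a two-finger parallel gripper is mounted at the origin on a cart in front of the work surface, level with it; the furniture and walls round the work are solid. World frame = base frame: x ahead of the robot, y to its left, z up, the work surface at z = 0. Lengths are in mm, angles in rad, forces in N, time in s.
With the tool pointing down it reaches from about 350 to 975 mm from the base axis. Payload 7.1 kg.
Tool frame: the origin (TCP) lies midway between the tips of the shut fingers; the grasp point (between the pads) lies pinch_z behind it (pinch_z is the distance from the TCP to the grasp point, in mm); z points along the fingers, y is the line along which they close (so a half turn about z gives the same grasp; the last joint's range is limited). The gripper opens to 88 mm and grips with 3 to 60 N. Pads are 20 mm wide; open, the fingers measure 115 mm over their backs; the gripper's body (75 mm by 178 mm) begins 61 mm behind the grasp point.
Start: joints at [1.122, 0.423, 1.63, -0, 1.089, -0.019], TCP at [260.398, 568.153, 222.675] pointing down, gripper open.
Joint ranges: [-3, 3], [-0.9, 2.11], [0.09, 2.58], [-1.31, 4.45], [0.11, 2.69], [-2.54, 2.54]. Speed limits (rad/s): [2.39, 2.39, 3.01, 3.14, 3.14, 3.14].

### API

Orientations are given as a rotation vector (axis times angle).
In Python, from workcell import get_obs, get_image, close_job, pinch_z gives the robot as it stands.
- The arm moves only by the tool jog_arm, never from a script. Its argument "commands" is a list of rows, each a list of 3 entries, a list of its own where there are three numbers: the gripper command: -1 is shut, 1 is fully open, values between are in proportion, then the shift along the tool's x, y, z as a fraction of full scale, then the turn, a rotation vector about the tool's x, y, z as a fraction of full scale. In form: [[gripper, [tx, ty, tz], [rx, ry, rz]], ...]. A call has 1 to 10 rows; each row shifts and turns the commanded pose from where the row before left it, along the tool's axes as they then stand; what a row does not reach is not made up. Full scale, the value 1, is 0.1 m for a shift and 45 degrees for a turn. A row lasts 1/10 s, in which the tool goes at most 50 mm and 8.59 degrees, less where a joint would pass 70% of its speed; a pose out of reach is approached as far as the arm can. A call with a number of a shift or a turn outside -1 to 1 is refused whole. A call with a gripper value outside its range is refused whole. The fingers move at their own pace and stop on an object; the grip force is fixed at half the most. Time passes only in rows, so rows that do not move let the fingers close. It gives the time, the measured TCP pose, the force, the opening and the grip force at its end, in the units of the state.
- get_obs(): the state, without advancing time (a new reading comes with each control period).
- get_image(name): name is "side" or "top"; returns a dict with "image" (384x512x3 uint8, blue, green, red), "z_map" (384x512 float32, mm along the optical axis (not along the pixel's ray), 0 where there is no reading), "intrinsics" (3x3 intrinsics, pixels), "eye" and "orientation" of the camera in the world. Camera axes: x right, y down, z forward; pixel columns grow to the right and rows downward; lengths in mm; the calibration is good to about 2 mm. A picture is of the moment at which its call begins.
- close_job(): hands the job in; it is judged then, once.
The state is a dict: "t": time; "qpos": joint angles; "qvel": joint speeds; "joint_torque": joint torques, N m; "ee_pos": TCP position; "orientation": TCP orientation; "ft_force": force on the tool from outside, world axes, zero at the start; "moment": the same for the moment, N m; "width": finger opening in mm; "grasp_force": force on a finger pad.
Only numpy, scipy, OpenCV 4.12 (cv2) and the standard library are available. Lean on these libraries where they do the work, as an engineer would, in place of code of your own. Each camera call takes 0.05 s, during which the arm holds its last target. There are 200 camera calls.

## Working session

There is one attempt and no reset: what is moved stays moved. The work goes in short steps, Python scripts to look and compute and a tool call to move; the robot and the scene stay as the last step left them, time stands still between calls to the robot, and variables do not carry over. Pictures are saved under pics/ and viewed, at most 10 in all, crops included, and the job is handed in when it is done.

Besides the shell and the picture viewer there is one more tool, called after "Request:" by a JSON object that holds its "op" and its "data", one argument or row to a line. jog_arm: Moves the arm, as the interface text tells. Its arguments: {"type":"object","properties":{"commands":{"type":"array","items":{"type":"array"}}},"required":["commands"]}

```bash
mkdir -p pics; cat > h.py <<'E'
import numpy as np, cv2
from scipy.spatial.transform import Rotation as R
from workcell import get_obs, get_image, close_job, pinch_z
def Rm(o):
    o=np.array(o,float)
    return o if o.shape==(3,3) else (R.from_rotvec(o).as_matrix() if o.size==3 else R.from_quat(o).as_matrix())
def pts(d):
    z=d['z_map']; K=np.array(d['intrinsics']); v,u=np.mgrid[:z.shape[0],:z.shape[1]]
    c=np.stack([(u-K[0,2])/K[0,0]*z,(v-K[1,2])/K[1,1]*z,z],-1)
    return c@Rm(d['orientation']).T+np.array(d['eye'])
E
python3 - <<'E'
from h import *
im=[]
for n in('top','side'):
    d=get_image(n); np.savez(n+'.npz',**d); cv2.imwrite(f'pics/{n}0.png',d['image']); print(n,d['eye'],d['orientation'],d['intrinsics'])
print(get_obs(),pinch_z)
E
```

```text
top [ 415.74418235  -20.3618649  1138.86462682] [-2.11698395  2.17202556 -0.12667335] [[408.24554318   0.         258.21796087]
 [  0.         408.24554318 197.29245754]
 [  0.           0.           1.        ]]
side [ 436.35543845 -984.66369936  980.84352801] [-2.32245552  0.14154124 -0.03740595] [[419.19645027   0.         260.77546983]
 [  0.         419.19645027 196.69528141]
 [  0.           0.           1.        ]]
{'t': 0.1, 'qpos': array([ 1.12198116e+00,  4.23782222e-01,  1.63060426e+00, -1.70827463e-05,
        1.08861606e+00, -1.90590416e-02]), 'qvel': array([-6.79034643e-04,  3.31901328e-05, -1.85100418e-03,  5.72961183e-04,
       -1.32089736e-03, -1.22928638e-03]), 'joint_torque': array([ 1.92078842e-04, -5.45613170e+01, -2.74324805e+01,  6.44267793e-02,
        1.86969806e-02, -8.06108255e-05]), 'ee_pos': array([260.19983208, 567.70308904, 221.97198535]), 'orientation': array([-6.69797564e-01, -3.06904057e+00,  2.15961935e-03]), 'ft_force': array([0.05388197, 0.16170477, 0.79386939]), 'moment': array([ 0.02525552, -0.02592593, -0.01574104]), 'grasp_force': 0.0, 'width': 87.9386785594595} 18.700000000000003
```

View pics/top0.png

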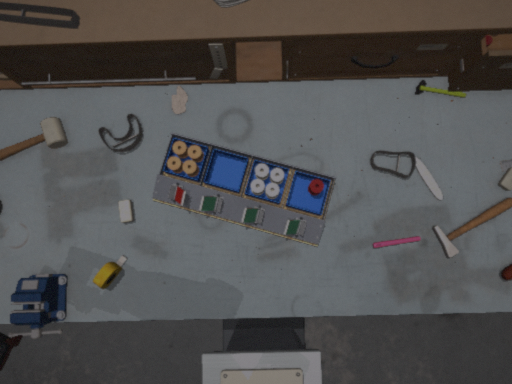

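View pics/side0.png

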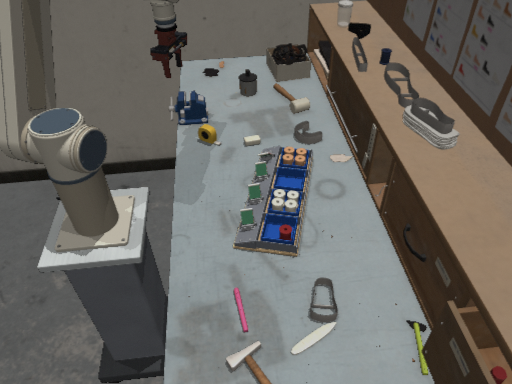

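The top view shows the bays from left to right:

| Bay | Contents | Tag shown | Tag pixel | Verdict |
|---|---|---|---|---|
| 1 | Tan, full | Red | (180,196) | Wrong |
| 2 | Empty | Green | (209,204) | Wrong |
| 3 | White, full | Green | (250,215) | OK |
| 4 | One red spool | Green | (292,228) | Wrong |

The side view agrees.

```bash
python3 - <<'E'
from h import *
np.set_printoptions(precision=1,suppress=True)
D={n:dict(np.load(n+'.npz')) for n in('top','side')}
for n,d in D.items():
    P=pts(d); h=cv2.cvtColor(d['image'],cv2.COLOR_BGR2HSV)
    win=(P[...,0]>300)&(P[...,0]<800)&(abs(P[...,1])<300)&(P[...,2]>-20)&(P[...,2]<120)
    H,S,V=[h[...,i].astype(int) for i in range(3)]
    for nm,m in dict(green=(H>50)&(H<90)&(S>100),red=((H<6)|(H>173))&(S>140),blue=(H>100)&(H<130)&(S>150)).items():
        m=(m&win).astype(np.uint8); k,l,st,c=cv2.connectedComponentsWithStats(m)
        for i in range(1,k):
            if st[i,4]>=25:
                q=P[l==i]; b=q[np.isfinite(q).all(1)]
                r=cv2.minAreaRect(b[:,:2].astype(np.float32))
                print(n,nm,st[i,4],c[i],'med',np.median(b,0),'z',np.percentile(b[:,2],[5,95]),'rect',np.round(r[0],1),np.round(r[1],1),round(r[2],1))
    x0,y0,w,hh=(145,120,200,130) if n=='top' else (225,135,100,125)
    s=4 if n=='top' else 4.8
    cv2.imwrite(f'pics/{n}c.png',cv2.resize(d['image'][y0:y0+hh,x0:x0+w],None,fx=s,fy=s,interpolation=cv2.INTER_CUBIC))
d=D['top'];P=pts(d)
# rack footprint: dark/wood edges above bench
win=(P[...,0]>300)&(P[...,0]<800)&(abs(P[...,1])<300)&(P[...,2]>7)&(P[...,2]<120)
k,l,st,c=cv2.connectedComponentsWithStats(win.astype(np.uint8)); i=1+np.argmax(st[1:,4])
r=cv2.minAreaRect(P[l==i][:,:2].astype(np.float32)); print('rack',r); print(cv2.boxPoints(r))
E
```

```text
top green 101 [208.4 203.4] med [548.2 129.   58.5] z [45.9 71. ] rect [548.6 128.2] [22.8 34.2] 77.8
top green 91 [250.3 215. ] med [514.4  17.7  58.6] z [47.8 68.7] rect [514.7  17.2] [20.6 34. ] 74.4
top green 72 [292.4 226.7] med [480.1 -92.2  60. ] z [48.5 69.7] rect [480.  -93.6] [18.5 33.3] 70.6
top red 155 [315.6 186. ] med [ 587.8 -159.2   61.1] z [37.9 64.1] rect [ 588.5 -160.1] [31.7 35.9] 54.6
top red 83 [178.5 194.7] med [574.9 210.3  55.2] z [42.8 67.9] rect [575.  209.4] [22.6 38.9] 72.3
top blue 210 [190.8 166.8] med [648.4 160.6  42.7] z [10.8 51.5] rect [675.9 195.9] [108.   96.7] 72.4
top blue 32 [169.8 152.6] med [697.2 236.5  38.6] z [13.  49.7] rect [694.9 239.4] [14.6 28.4] 73.5
top blue 1293 [225.5 170. ] med [647.   85.   13.1] z [ 9.3 49. ] rect [644.2  84.6] [107.9 101.9] 72.3
top blue 67 [252.8 171.2] med [634.9   9.   30.4] z [ 9.  50.8] rect [633.4  10. ] [15.6 70.4] 64.8
top blue 190 [269.1 190.3] med [577.8 -48.8  14. ] z [10.2 50.8] rect [606.7 -28.7] [94.7 97.6] 72.3
top blue 1010 [305.7 194. ] med [ 567.9 -132.8   12.9] z [ 9.3 47.9] rect [ 572.6 -139.2] [96.4 97. ] 72.7
side green 96 [261.  169.3] med [549.3 126.4  58.2] z [44.7 72. ] rect [548.8 129.1] [28.7 36.9] 76.8
side green 105 [254.5 191.7] med [514.9  16.3  57.1] z [44.7 70.5] rect [514.8  16.9] [28.7 30. ] 82.1
side green 120 [247.1 217.1] med [480.3 -94.   58.5] z [44.5 69.7] rect [480.9 -93.4] [27.3 37.3] 68.3
side red 144 [285.3 232. ] med [ 587.8 -170.1   59.9] z [33.7 63.9] rect [ 587.3 -162.1] [36.5 31.1] 72.6
side blue 737 [290.5 176.7] med [648.1 118.6  26.8] z [10.4 50.6] rect [654.4 126. ] [244.3  96.8] 72.8
side blue 853 [279.1 224.2] med [ 569.9 -101.6   31.1] z [10.7 50.2] rect [589.7 -81.9] [228.7  98. ] 72.9
rack ((594.4348754882812, 34.727935791015625), (476.2417297363281, 201.873779296875), 72.82970428466797)
[[ 427.7 -163. ]
 [ 620.6 -222.6]
 [ 761.2  232.4]
 [ 568.3  292. ]]
```

View pics/topc.png

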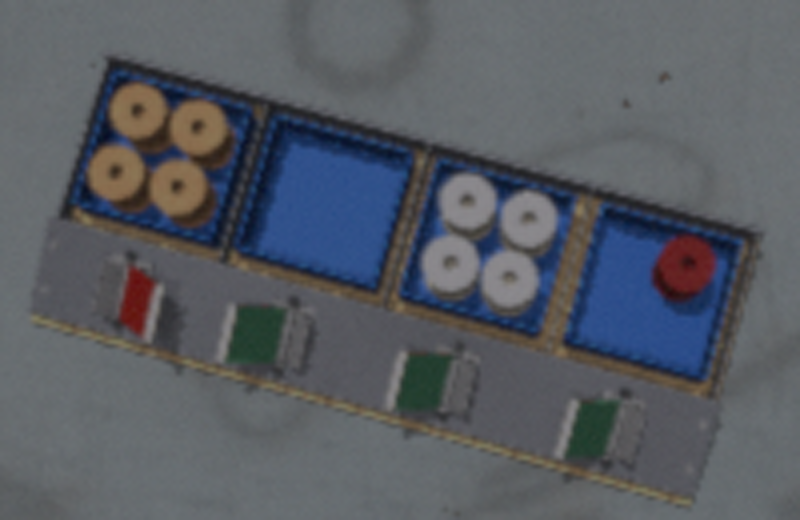

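The zoomed crop confirms that tag 1 (tan) is red, tags 2, 3 and 4 are green, and the beads lie on the leaning side. Next I'll measure the beads directly and work out the moves in rack axes.

```bash
cat >> h.py <<'E'
ex=np.array([.9554,-.2954,0]); ey=np.array([.2954,.9554,0]); O=np.array([594.4,34.7,0])
def rk(p): q=np.asarray(p)-O; return np.stack([q@ex,q@ey,q[...,2]],-1)
E
python3 - <<'E'
from h import *
np.set_printoptions(precision=1,suppress=True)
for n in('top','side'):
    d=dict(np.load(n+'.npz')); Q=rk(pts(d)); h=cv2.cvtColor(d['image'],cv2.COLOR_BGR2HSV)
    S=h[...,1];V=h[...,2]
    for b in (144,93,-23,-139):
        w=(abs(Q[...,0]+75)<25)&(abs(Q[...,1]-b)<14)&(Q[...,2]>50)&(S<70)&(V>130)
        q=Q[w]; print(n,b,w.sum(),np.median(q,0) if len(q) else '', np.percentile(q,[5,95],axis=0).ravel() if len(q) else '')
o=get_obs(); print('tcp rack',rk(o['ee_pos']),'tool axes in rack',[rk(O+c) for c in R.from_rotvec(o['orientation']).as_matrix().T])
E
```

```text
top 144 4 [-77.5 142.9  75.6] [-85.  142.4  74.  -65.3 143.3  79.7]
top 93 6 [-75.9  92.3  77.9] [-87.1  92.   71.8 -64.6  93.3  80.2]
top -23 7 [-77.7 -23.4  74.9] [-89.8 -23.8  70.3 -67.9 -22.8  81.1]
top -139 5 [ -77.5 -138.9   77.2] [ -87.3 -139.6   70.2  -68.5 -138.6   78.1]
side 144 16 [-77.5 142.3  75.1] [-94.  139.8  69.3 -61.6 144.   81.2]
side 93 18 [-78.8  91.   76.3] [-94.4  84.6  67.  -61.5  93.4  82.4]
side -23 18 [-76.4 -24.8  75.6] [-93.1 -28.4  70.2 -61.6 -20.2  81. ]
side -139 24 [ -78.4 -140.4   75.2] [ -95.4 -145.2   68.7  -61.4 -136.7   82.2]
tcp rack [-476.7  410.5  222. ] tool axes in rack [array([-1. ,  0.1,  0. ]), array([ 0.1,  1. , -0. ]), array([-0., -0., -1.])]
```

Request:
{"op": "jog_arm", "data": {
  "commands": [
    [-1,[0,0,0],[0,0,-0.165]],
    [-1,[-0.3,-0.2,0],[0,0,0]],
    [-1,[-0.3,-0.2,0],[0,0,0]],
    [-1,[-0.3,-0.2,0],[0,0,0]],
    [-1,[-0.3,-0.2,0],[0,0,0]],
    [-1,[-0.3,-0.2,0],[0,0,0]],
    [-1,[-0.3,-0.2,0],[0,0,0]],
    [-1,[-0.3,-0.2,0],[0,0,0]],
    [-1,[-0.3,-0.2,0],[0,0,0]],
    [-1,[-0.3,-0.2,0],[0,0,0]]
  ]
}}

```text
t: 1.1
ee_pos: [465.6, 315.0, 222.4]
orientation: [-0.47, -3.106, 0.001]
ft_force: [-0.1, 0.8, 0.7]
width: 11.2
grasp_force: 0.0
```

Request:
{"op": "jog_arm", "data": {
  "commands": [
    [-1,[-0.3,-0.3,0],[0,0,0]],
    [-1,[-0.3,-0.3,0],[0,0,0]],
    [-1,[-0.3,-0.3,0],[0,0,0]],
    [-1,[-0.3,-0.2,0],[0,0,0]],
    [-1,[0,0,0.2],[0,0,0]],
    [-1,[0,0,0.3],[0,0,0]],
    [-1,[0,0,0],[0,0,0]],
    [-1,[0,0,0],[0,0,0]]
  ]
}}

```text
t: 1.9
ee_pos: [546.7, 175.7, 172.4]
orientation: [-0.469, -3.105, 0.001]
ft_force: [0.1, -0.3, 0.5]
width: 0.5
grasp_force: 0.0
```

```bash
python3 - <<'E'
from h import *
o=get_obs(); print(o['t'],o['width'],rk(o['ee_pos']).round(1),[rk(O+c).round(3) for c in R.from_rotvec(o['orientation']).as_matrix().T])
E
```

```text
1.9 0.4642526272534444 [-87.2 120.7 172.4] [array([-1.   ,  0.   ,  0.002]), array([ 0.   ,  1.   , -0.001]), array([-0.002, -0.001, -1.   ])]
```

Request:
{"op": "jog_arm", "data": {
  "commands": [
    [-1,[-0.1,-0.03,0.2],[0,0,0]],
    [-1,[0,0,0.3],[0,0,0]],
    [-1,[0,0,0.2],[0,0,0]],
    [-1,[0,0,0],[0,0,0]]
  ]
}}

```text
t: 2.3
ee_pos: [554.9, 170.0, 101.7]
orientation: [-0.468, -3.104, 0.002]
ft_force: [0.3, 0.1, -0.0]
width: 0.3
grasp_force: 0.0
```

```bash
python3 - <<'E'
from h import *
d=get_image('side'); o=get_obs(); print(rk(o['ee_pos']).round(1))
cv2.imwrite('pics/side1.png',cv2.resize(d['image'][130:240,200:320],None,fx=5,fy=5,interpolation=cv2.INTER_CUBIC))
Q=rk(pts(d)); w=(abs(Q[...,0]+77)<40)&(abs(Q[...,1]-118)<30)&(Q[...,2]>98)&(Q[...,2]<125)
print(np.percentile(Q[w],[2,50,98],axis=0).round(1))
E
```

```text
[-76.9 118.1 103.1]
[[-88.4 105.9 104.3]
 [-76.7 110.8 114.5]
 [-67.5 119.9 124.3]]
```

View pics/side1.png

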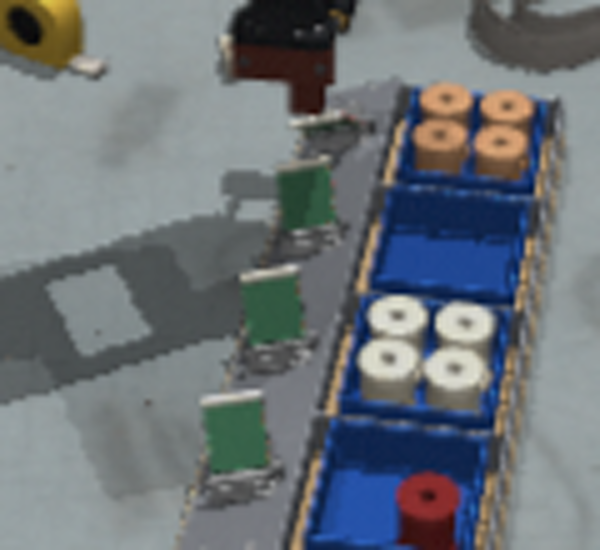

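The finger, at (308,105) in the crop, hangs over the gap between tags 1 and 2, with its faces about 12 mm either side of the TCP. I'll descend and push left.

Request:
{"op": "jog_arm", "data": {
  "commands": [
    [-1,[0,0,0.15],[0,0,0]],
    [-1,[0,0,0.15],[0,0,0]],
    [-1,[0,0,0.07],[0,0,0]],
    [-1,[0,0,0],[0,0,0]],
    [-1,[0,0.04,0],[0,0,0]],
    [-1,[0,0.04,0],[0,0,0]],
    [-1,[0,0.04,0],[0,0,0]],
    [-1,[0,0.04,0],[0,0,0]],
    [-1,[0,0.04,0],[0,0,0]],
    [-1,[0,0.04,0],[0,0,0]]
  ]
}}

```text
t: 3.35
ee_pos: [563.1, 193.3, 65.8]
orientation: [0.47, 3.106, 0.0]
ft_force: [-0.2, 0.0, 0.4]
width: 0.7
grasp_force: 0.1
```

Request:
{"op": "jog_arm", "data": {
  "commands": [
    [-1,[0,0.04,0],[0,0,0]],
    [-1,[0,0.04,0],[0,0,0]],
    [-1,[0,0.04,0],[0,0,0]],
    [-1,[0,0.04,0],[0,0,0]],
    [-1,[0,0.04,0],[0,0,0]],
    [-1,[0,0.04,0],[0,0,0]],
    [-1,[0,0.03,0],[0,0,0]],
    [-1,[0,0,0],[0,0,0]],
    [-1,[0,0,0],[0,0,0]]
  ]
}}

```text
t: 4.25
ee_pos: [570.9, 218.7, 65.6]
orientation: [-0.47, -3.106, 0.0]
ft_force: [0.8, 0.7, -0.2]
width: 0.3
grasp_force: 0.0
```

```bash
cat > look.py <<'E'
from h import *
d=get_image('top'); o=get_obs(); print(o['t'],rk(o['ee_pos']).round(1),o['ft_force'].round(1))
Q=rk(pts(d)); h=cv2.cvtColor(d['image'],cv2.COLOR_BGR2HSV); H,S=h[...,0].astype(int),h[...,1]
for p in (176,59.5,-56.5,-172.5):
    w=(abs(Q[...,0]+72)<22)&(abs(Q[...,1]-p)<40)&(Q[...,2]>38)&(Q[...,2]<95)&(S>100)
    g=w&(H>50)&(H<90); r=w&((H<6)|(H>173))
    print(p,'green',g.sum(),'red',r.sum(),[(np.median(Q[m],0)-[0,p,0]).round(1) for m in(g,r) if m.sum()>10])
E
python3 look.py
```

```text
4.3 [-76.8 168.8  65.6] [ 0.2 -0.9 -0. ]
176 green 0 red 0 []
59.5 green 83 red 0 [array([-70.3,  15.2,  59.3])]
-56.5 green 79 red 0 [array([-72. ,  16.2,  59.1])]
-172.5 green 63 red 0 [array([-71.7,  16. ,  59.4])]
```

Request:
{"op": "jog_arm", "data": {
  "commands": [
    [-1,[0,-0.1,0],[0,0,0]],
    [-1,[0,-0.2,0],[0,0,0]],
    [-1,[0,-0.15,0],[0,0,0]],
    [-1,[0,-0.06,0],[0,0,0]],
    [-1,[0,-0.04,0],[0,0,0]],
    [-1,[0,-0.04,0],[0,0,0]],
    [-1,[0,-0.04,0],[0,0,0]],
    [-1,[0,-0.04,0],[0,0,0]],
    [-1,[0,-0.04,0],[0,0,0]],
    [-1,[0,-0.04,0],[0,0,0]]
  ]
}}

```text
t: 5.3
ee_pos: [548.7, 147.0, 65.7]
orientation: [0.469, 3.106, 0.0]
ft_force: [-0.3, 0.1, 0.4]
width: 0.7
grasp_force: 0.1
```

Request:
{"op": "jog_arm", "data": {
  "commands": [
    [-1,[0,-0.04,0],[0,0,0]],
    [-1,[0,-0.04,0],[0,0,0]],
    [-1,[0,-0.04,0],[0,0,0]],
    [-1,[0,-0.04,0],[0,0,0]],
    [-1,[0,-0.04,0],[0,0,0]],
    [-1,[0,-0.04,0],[0,0,0]],
    [-1,[0,-0.04,0],[0,0,0]],
    [-1,[0,0,0],[0,0,0]],
    [-1,[0,0,0],[0,0,0]]
  ]
}}

```text
t: 6.2
ee_pos: [540.5, 120.2, 65.7]
orientation: [0.47, 3.106, 0.0]
ft_force: [0.9, -0.6, -0.7]
width: 0.6
grasp_force: 0.0
```

```bash
python3 look.py
```

```text
6.25 [-76.7  65.9  65.7] [ 0.3 -0.2 -0.1]
176 green 0 red 0 []
59.5 green 0 red 0 []
-56.5 green 65 red 0 [array([-71.3,  15.7,  58.3])]
-172.5 green 68 red 0 [array([-69.7,  16. ,  58.8])]
```

Request:
{"op": "jog_arm", "data": {
  "commands": [
    [-1,[0,0.1,0],[0,0,0]],
    [-1,[0,0,-0.3],[0,0,0]],
    [-1,[0,0,-0.4],[0,0,0]],
    [-1,[0,-0.2,0],[0,0,0]],
    [-1,[0,-0.4,0],[0,0,0]],
    [-1,[0,-0.4,0],[0,0,0]],
    [-1,[0,-0.4,0],[0,0,0]],
    [-1,[0,-0.3,0],[0,0,0]],
    [-1,[0,-0.15,0],[0,0,0]],
    [-1,[0,0,0],[0,0,0]]
  ]
}}

```text
t: 7.25
ee_pos: [488.8, -47.6, 135.8]
orientation: [0.473, 3.106, 0.0]
ft_force: [0.7, 0.8, -1.0]
width: 0.6
grasp_force: 0.0
```

```bash
python3 look.py
```

```text
7.3 [ -76.4 -108.9  135.8] [-0.1  0.4  0.6]
176 green 105 red 0 [array([-71.6,  16.3,  59.1])]
59.5 green 0 red 108 [array([-70.6, -15.6,  57.4])]
-56.5 green 0 red 0 []
-172.5 green 0 red 0 []
```

Tags 1 and 2 now match what they should show, with both leaves fully over. Next is tag 4. It needs a 70 mm descent, then a push right to about y' −165.

Request:
{"op": "jog_arm", "data": {
  "commands": [
    [-1,[0,0,0.2],[0,0,0]],
    [-1,[0,0,0.25],[0,0,0]],
    [-1,[0,0,0.2],[0,0,0]],
    [-1,[0,0,0.05],[0,0,0]],
    [-1,[0,-0.06,0],[0,0,0]],
    [-1,[0,-0.04,0],[0,0,0]],
    [-1,[0,-0.04,0],[0,0,0]],
    [-1,[0,-0.04,0],[0,0,0]],
    [-1,[0,-0.04,0],[0,0,0]],
    [-1,[0,-0.04,0],[0,0,0]]
  ]
}}

```text
t: 8.3
ee_pos: [481.2, -72.2, 66.1]
orientation: [0.47, 3.105, 0.0]
ft_force: [-0.1, 0.5, 0.8]
width: 0.4
grasp_force: 0.1
```

Request:
{"op": "jog_arm", "data": {
  "commands": [
    [-1,[0,-0.04,0],[0,0,0]],
    [-1,[0,-0.04,0],[0,0,0]],
    [-1,[0,-0.04,0],[0,0,0]],
    [-1,[0,-0.04,0],[0,0,0]],
    [-1,[0,-0.04,0],[0,0,0]],
    [-1,[0,-0.04,0],[0,0,0]],
    [-1,[0,-0.04,0],[0,0,0]],
    [-1,[0,-0.03,0],[0,0,0]],
    [-1,[0,0,0],[0,0,0]],
    [-1,[0,0,0],[0,0,0]]
  ]
}}

```text
t: 9.3
ee_pos: [471.9, -101.4, 65.7]
orientation: [0.47, 3.106, 0.0]
ft_force: [-1.1, 0.6, 0.6]
width: 0.3
grasp_force: 0.0
```

Request:
{"op": "jog_arm", "data": {
  "commands": [
    [-1,[0,0.1,0],[0,0,0]],
    [-1,[0,0,-0.3],[0,0,0]],
    [-1,[0,0,-0.4],[0,0,0]],
    [-1,[0.3,0,-0.2],[0,0,0]],
    [-1,[0.3,0,-0.2],[0,0,0]],
    [-1,[0.3,0,-0.2],[0,0,0]],
    [-1,[0.3,0,0],[0,0,0]],
    [-1,[0,0,0],[0,0,0]]
  ]
}}

```text
t: 10.1
ee_pos: [356.9, -54.9, 195.8]
orientation: [-0.468, -3.105, -0.0]
ft_force: [0.7, 0.3, -0.3]
width: 0.5
grasp_force: 0.0
```

```bash
python3 look.py; python3 - <<'E'
from h import *
d=get_image('side'); cv2.imwrite('pics/side2.png',d['image'])
E
```

```text
10.15 [-198.1 -155.6  196. ] [ 0.1 -0.4  1. ]
176 green 110 red 0 [array([-71.4,  15.4,  59.5])]
59.5 green 0 red 110 [array([-70.8, -15.3,  56.4])]
-56.5 green 76 red 0 [array([-71. ,  17.1,  60. ])]
-172.5 green 0 red 151 [array([-71. , -16. ,  57.3])]
```

View pics/side2.png

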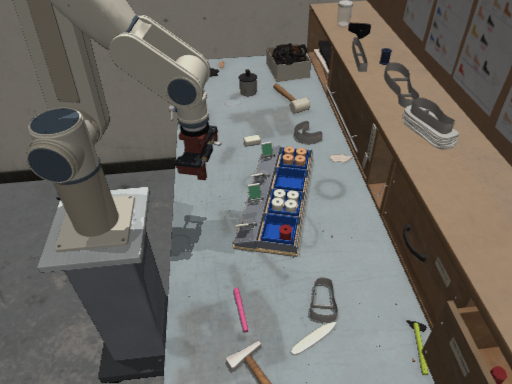

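The side view shows green faces on tags 1 and 3, at (267,150) and (255,191). Tags 2 and 4 are leaning away, the arm is clear, and the spools, wax and marker haven't moved.

```bash
python3 -c "
from h import *
print(close_job())"
```

```text
the job is handed in; nothing more can be done
None
```

I tipped the three wrong tags and handed the job in at about 10 s: the tags at the two full bins (tan and off-white) now show green, the other two show red, all four leaves lie fully over, and nothing else moved in the last pictures.

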